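Stamp a bisque tile in the treadle press

TASK

Take the white tile off the drying board with a light grip (it is brittle), set it down without a knock on the free front part of the stamping press's bed, and slide it gently back between the two guides until it rests square against the orange back stop. Then push the press's black treadle down with the gripper until the red pad bears on the tile with about 15 N (over 35 N cracks it), keep it pressed for about two seconds, and let the treadle come up again. The tile stays in the press, and everything else on the table stays where it is.

Things in the scene. Friction and masses are not known exactly. Their poses are not given: they have to be found in the camera images.
- tile: White brittle bisque tile, 56 x 56 x 12 mm, 80 g, lying flat on the drying board in one of three places. Origin: centre of its underside; z up, x and y along its sides. Grip it across two sides with the gripper's lightest force (20 to 30 N per finger is safe; 50 N per finger breaks it).
- tile_blue: Blue glazed tile of the same size, on the drying board too. Not to be moved.
- tile_clay: Terracotta tile of the same size, on the drying board too. Not to be moved.
- board: Fixed wooden drying board, 120 x 310 x 12 mm (long side along its y), under the three tiles. Origin: centre of its underside.
- press: Fixed blue stamping press, base plate 260 (x) x 220 (y) x 8 mm. Origin: on the table right under home; x points from its front, which faces the robot, to the back stop. Base plate centre at x = -20, y = +35 mm. Two cheeks at y = +90 and +128 mm, 72 mm high, carry the lever's hinge; a blue block 58 mm high stands behind the stop (x 57 to 93 mm).
- bed: Fixed flat aluminium bed, top 18 mm above the table, 140 mm wide, from 150 mm in front of home to 50 mm behind it. Origin: on its top face, at home. Two dark guide rails 7 mm high, 61 mm apart inside, run from x = -30 to +30 mm; their mouth flares to about 73 mm inside at x = -60 mm. In front of x = -65 mm the bed is free.
- stop: Orange back stop on the bed, 61 mm wide, 9 mm high. Origin: centre of the lower edge of its front face, 28 mm behind the home point; x points backwards. A hard push (over 35 N) of the tile against it chips the tile.
- home (a point): Point on the bed under the centre of the tile's underside when the tile is home: touching the back stop and centred between the guides. Axes as the press: x towards the stop, y to the hinge side, z up.
- apron (a point): Point on the bed's top face, 105 mm in front of home, in the middle of the free part: a good place to set the tile down.
- lever: Steel treadle lever, a bar 24 mm wide, 8 mm thick. Origin: its hinge, 110 mm to the +y side of home, 58 mm above the table; it runs along its -y, over home, to the treadle. Rests tilted up 0.13 rad, top face about 77 mm above the table over home. Turns about its x (positive = pressed), 0.30 rad at most. Red springy domed pad (8 N per mm) under it, 110 mm from the hinge, right over home.
- pedal (a point): Centre of the top of the black treadle plate, 46 x 44 mm, 220 mm from the hinge, 92 mm above the table at rest; moves with the lever. The return spring needs 3 to 4 N here; each 1 N more gives 2 N at the pad. The pad is screwed higher or lower from job to job: it meets the tile after 0.08 to 0.18 rad, 18 to 40 mm of travel here, to be felt.
- water_pot: Blue round water pot, 100 mm across, 85 mm high. Origin: centre of its underside. A bystander.
- palette: White flower-shaped ceramic palette, 110 mm across, 13 mm high. Origin: centre of its underside. A bystander.
- paint_red: Red paint bottle, 56 mm across, 150 mm high. Origin: centre of its underside. A bystander.
- paint_yellow: Yellow paint bottle, 56 mm across, 150 mm high. Origin: centre of its underside. A bystander.
Not all that is in view belongs to the job. What is shaped like the tile but purple is not meant.

How it is judged:
By the outcome, as a careful person would: the job done as asked, in the order asked, and still so for the second after the job is handed in, with the robot touching nothing.
It also fails if it takes over 70 s, if anything falls off the work surface, if the arm or the gripper's body presses on something with over 40 N, if the wrist force passes 120 N, or if a joint passes its speed limit or range.

ROBOT

A 6-joint arm with a two-finger parallel gripper is mounted at the origin on the work surface. World frame = base frame: x ahead of the robot, y to its left, z up, the work surface at z = 0. Lengths are in mm, angles in rad, forces in N, time in s.
With the tool pointing down it reaches from about 350 to 975 mm from the base axis. Payload 7.1 kg.
Tool frame: the origin (TCP) lies midway between the tips of the shut fingers; the grasp point (between the pads) lies ctrl.grip_point_offset behind it (ctrl.grip_point_offset is the distance from the TCP to the grasp point, in mm); z points along the fingers, y is the line along which they close (so a half turn about z gives the same grasp; the last joint's range is limited). The gripper opens to 88 mm and grips with 3 to 60 N. Pads are 20 mm wide; open, the fingers measure 115 mm over their backs; the gripper's body (75 mm by 178 mm) begins 61 mm behind the grasp point.
Start: joints at [1.155, 0.423, 1.63, -0, 1.089, -0.019], TCP at [241.511, 576.435, 222.675] pointing down, gripper open.
Joint ranges: [-3, 3], [-0.9, 2.11], [0.09, 2.58], [-1.31, 4.45], [0.11, 2.69], [-2.54, 2.54]. Speed limits (rad/s): [2.39, 2.39, 3.01, 3.14, 3.14, 3.14].

INTERFACE

Orientations are given as a rotation vector (axis times angle).
In Python, from workcell import ctrl, get_image, close_job, finder gives the robot as it stands.
- The arm moves only by the tool servo_tool, never from a script. Its argument "deltas" is a list of rows, each a list of 2 entries, a list of its own where there are three numbers: the shift along the tool's x, y, z in mm, then the turn, a rotation vector about the tool's x, y, z in rad. A call has 1 to 5 rows; each row is the pose to reach, as a shift and turn from the pose commanded when the call began, along the tool's axes at that moment; what a row does not reach only later rows make up. A row lasts 1/12 s, in which the tool goes at most 41.7 mm and 7.16 degrees, less where a joint would pass 70% of its speed; a pose out of reach is approached as far as the arm can. A call with a gripper value outside its range is refused whole. "grip" is the closure, from -1 (fully open) to 1 (shut), so that 0 is half open, set as the call begins (left out, the last holds). The fingers move at their own pace and stop on an object; the grip force is fixed at half the most. Time passes only in rows, so rows that repeat a pose let the fingers close. It gives the time, the measured TCP pose, the force, the opening and the grip force at its end, in the units of the state.
- ctrl.get_obs(): the state, without advancing time (a new reading comes with each control period).
- get_image(name): name is "scene" or "top" or "wrist"; returns a dict with "frame" (480x640x3 uint8, blue, green, red), "depth" (480x640 float32, mm along the optical axis (not along the pixel's ray), 0 where there is no reading), "K" (3x3 intrinsics, pixels), "dist" ([k1, k2, p1, p2, k3] as OpenCV has them; the pictures are not rectified), "pose" (4x4, takes a point from camera to world coordinates). Camera axes: x right, y down, z forward; pixel columns grow to the right and rows downward; lengths in mm; the calibration is good to about 2 mm. A picture is of the moment at which its call begins.
- close_job(): hands the job in; it is judged then, once.
Trained networks look in a picture, given as the dict that the camera call returned (one of the last four; its "shot" number tells which), for a name from the list of things; names that differ only in an ending like _2 or _b are one class to them, and where a whole thing is asked for, a point or a joint stands for the part that bears it (a point fixed in the world has none). Each returns a list of dicts, best first, with "score" (0 to 1); they miss things now and then, are a little off and sometimes report something else, mostly with a low value. They report only what shows in the picture. A call takes as long as a camera call. They do not tell look-alikes from the thing itself.
- finder.search_frame(query, picture): "rect" ([centre column, centre row, width, height] as shares, 0 to 1, of the picture: columns of its width, rows of its height, round what is visible of it).
- finder.silhouettes(query, picture): "mask" (480x640 bool, what is visible of it) and "rect" ([centre column, centre row, width, height] as shares, 0 to 1, of the picture: columns of its width, rows of its height, round what is visible of it).
The state is a dict: "t": time; "qpos": joint angles; "qvel": joint speeds; "joint_torque": joint torques, N m; "ee_pos": TCP position; "orientation": TCP orientation; "ft_force": force on the tool from outside, world axes, zero at the start; "moment": the same for the moment, N m; "width": finger opening in mm; "grasp_force": force on a finger pad.
Only numpy, scipy, OpenCV 4.12 (cv2) and the standard library are available. Lean on these libraries where they do the work, as an engineer would, in place of code of your own. Each camera call takes 0.05 s, during which the arm holds its last target. There are 200 camera calls.

## Working session

There is one attempt and no reset: what is moved stays moved. The work goes in short steps, Python scripts to look and compute and a tool call to move; the robot and the scene stay as the last step left them, time stands still between calls to the robot, and variables do not carry over. Pictures are saved under pics/ and viewed, at most 10 in all, crops included, and the job is handed in when it is done.

Besides the shell and the picture viewer there is one more tool, called after "Emit:" as name(argument=value, ...), one argument or row to a line, values as JSON. servo_tool: Moves the arm, as the interface text tells. Its arguments: {"type":"object","properties":{"deltas":{"type":"array","items":{"type":"array"}},"grip":{"type":"number"}},"required":["deltas"]}

```bash
mkdir -p pics; cat > h.py <<'E'
import numpy as np, cv2
from workcell import ctrl,get_image,close_job,finder
from scipy.spatial.transform import Rotation as R
def world(im,uv,depth=None,z=None):
    uv=np.array(uv,float).reshape(-1,1,2)
    n=cv2.undistortPoints(uv,im["K"],np.array(im["dist"])).reshape(-1,2)
    r=np.c_[n,np.ones(len(n))]; P=im["pose"]
    d=r@P[:3,:3].T; o=P[:3,3]
    s=(z-o[2])/d[:,2] if z is not None else np.asarray(depth)
    return o+d*np.reshape(s,(-1,1))
def maskpts(im,m):
    v,u=np.nonzero(m&(im["depth"]>0)); return world(im,np.c_[u,v],im["depth"][v,u])
E
python3 - <<'E'
from h import *
a=get_image("top");b=get_image("scene")
cv2.imwrite("pics/top.png",a["frame"]);cv2.imwrite("pics/scene.png",b["frame"])
for q in ["tile","tile_blue","tile_clay","board","press","bed","stop","lever","pedal","water_pot","palette","paint_red","paint_yellow"]:
    for n,i in (("top",a),("scene",b)):
        for d in finder.silhouettes(q,i)[:3]:
            p=maskpts(i,d["mask"]); r=np.array(d["rect"])*[640,480,640,480]
            print(q,n,round(d["score"],2),r.round(),np.median(p,0).round() if len(p) else None)
o=ctrl.get_obs();print(o["ee_pos"],o["orientation"],o["width"],ctrl.grip_point_offset,a["pose"].round(2))
E
```

```text
tile top 0.9 [148. 175.  28.  28.] [666. 423.  12.]
tile top 0.82 [225. 313.  28.  30.] [344. 232.  13.]
tile top 0.76 [269. 295.  28.  31.] [385. 123.  13.]
tile scene 0.83 [460. 397.  37.  33.] [671. 423.  11.]
tile scene 0.8 [492. 255.  34.  31.] [321. 353.  12.]
tile scene 0.79 [415. 302.  32.  29.] [535. 254.  24.]
tile_blue top 0.63 [259. 234.  28.  26.] [531. 154.  25.]
tile_blue scene 0.95 [372. 281.  34.  30.] [535. 152.  24.]
tile_clay top 0.65 [176. 238.  28.  27.] [518. 347.  24.]
board top 0.6 [218. 237. 129.  56.] [527. 244.  13.]
board scene 0.71 [414. 302. 151. 100.] [547. 255.  12.]
press scene 0.76 [260. 228. 131. 103.] [ 558. -142.   19.]
bed top 0.59 [401. 243.  77.  95.] [ 489. -191.   19.]
bed scene 0.92 [258. 210.  73.  72.] [ 485. -186.   19.]
stop top 0.44 [395. 209.  24.  11.] [ 587. -174.   28.]
stop top 0.15 [405. 219. 110.  36.] [ 561. -209.   81.]
stop scene 0.55 [246. 232.  24.   8.] [ 589. -170.   27.]
stop scene 0.53 [415. 301.  29.  31.] [535. 254.  24.]
stop scene 0.5 [396. 372.  52.  55.] [695. 289.  13.]
lever top 0.79 [406. 218. 112.  38.] [ 561.
[... 665 characters left out ...]
0.78 [292. 150.  26.  29.] [709.  71. 103.]
paint_red scene 0.92 [297. 319.  30.  52.] [734.  81.  96.]
paint_red scene 0.57 [372. 280.  30.  28.] [536. 152.  24.]
paint_yellow top 0.59 [255. 150.  26.  29.] [704. 151. 103.]
paint_yellow top 0.54 [482. 320.  45.  44.] [ 327. -382.   35.]
paint_yellow scene 0.95 [336. 338.  24.  50.] [729. 163.  97.]
[241.5116091  576.43628512 222.66731618] [-6.19177038e-01 -3.07996560e+00  2.36251745e-05] 87.83247311085707 18.700000000000003 [[ 1.00000e-02 -1.00000e+00  4.00000e-02  4.49990e+02]
 [-1.00000e+00 -1.00000e-02 -1.00000e-02  2.72000e+01]
 [ 1.00000e-02 -4.00000e-02 -1.00000e+00  1.20916e+03]
 [ 0.00000e+00  0.00000e+00  0.00000e+00  1.00000e+00]]
```

```bash
python3 - <<'E'
import cv2
a=cv2.imread("pics/top.png");b=cv2.imread("pics/scene.png")
cv2.imwrite("pics/c1.png",cv2.resize(a[130:350,110:520],(800,430),interpolation=cv2.INTER_CUBIC))
cv2.imwrite("pics/c2.png",cv2.resize(b[90:440,180:560],(651,600),interpolation=cv2.INTER_CUBIC))
E
```

```text
(no output)
```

View pics/c1.png

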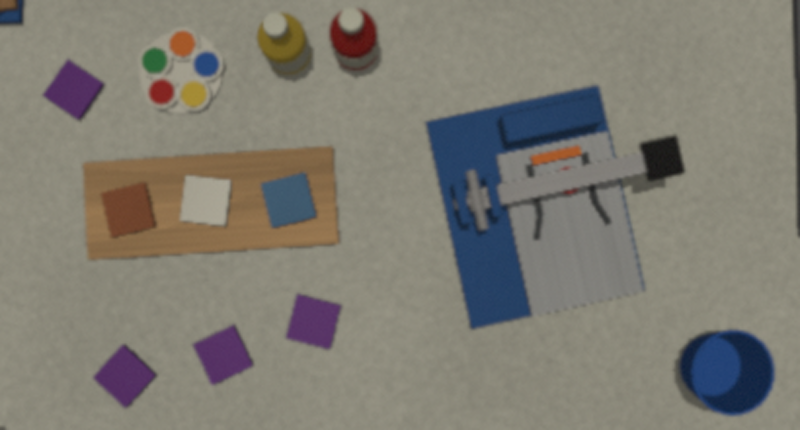

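View pics/c2.png

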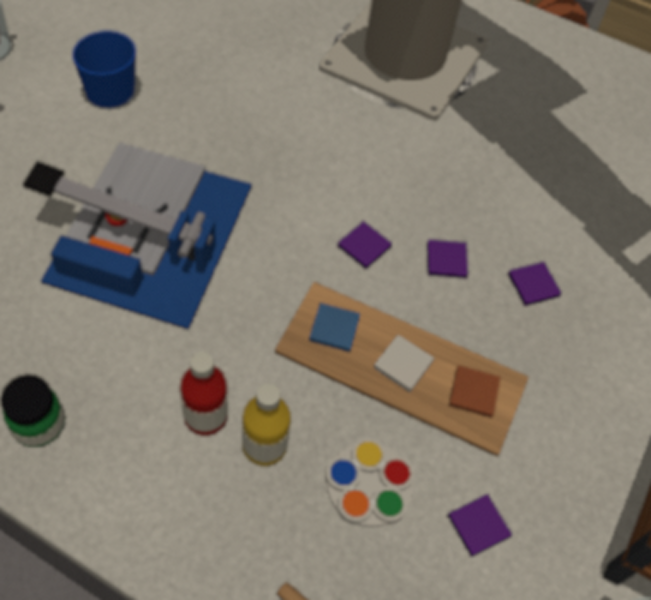

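The top crop (scale about 1.95) shows these candidates:
- White tile at (206,200), which is full-frame (215,233).
- Clay tile at (129,210) and blue tile at (288,200), also on the board.
- Four purple look-alikes at (73,90), (125,376), (223,354) and (314,321), lying on the table.

Only the white one at (215,233) fits. The scene view agrees: white is in the middle of the board at (404,362). The press faces the robot, turned by about +0.2 rad. Next I'll measure its pose and the tile's.

```bash
cat > m.py <<'E'
from h import *
def tilefit(a,lo,hi):
    hsv=cv2.cvtColor(a["frame"],cv2.COLOR_BGR2HSV)
    v,u=np.mgrid[0:480,0:640]; 
    P=world(a,np.c_[u.ravel(),v.ravel()],a["depth"].ravel()).reshape(480,640,3)
    m=(hsv[...,1]<50)&(hsv[...,2]>120)&(a["depth"]>0)&(P[...,0]>lo[0])&(P[...,0]<hi[0])&(P[...,1]>lo[1])&(P[...,1]<hi[1])&(P[...,2]>lo[2])&(P[...,2]<hi[2])
    n,l,s,c=cv2.connectedComponentsWithStats(m.astype(np.uint8)); k=1+np.argmax(s[1:,4]); m=l==k
    cnt=max(cv2.findContours(m.astype(np.uint8),0,1)[0],key=cv2.contourArea).reshape(-1,2)
    z=np.median(P[m][:,2]); W=world(a,cnt,z=z)
    r=cv2.minAreaRect(W[:,:2].astype(np.float32)); return r,z,m.sum(),P
if __name__=="__main__":
    a=get_image("top")
    r,z,n,P=tilefit(a,(480,200,16),(580,300,40)); print("tile",r,z,n)
    # press: bed-height points
    b=finder.silhouettes("bed",a)[0]["mask"]&(abs(P[...,2]-18)<4)
    cnt=P[b][:,:2].astype(np.float32); print("bed rect",cv2.minAreaRect(cnt))
    hsv=cv2.cvtColor(a["frame"],cv2.COLOR_BGR2HSV)
    reg=(P[...,0]>400)&(P[...,0]<720)&(P[...,1]<-30)&(P[...,1]>-360)
    H,S,V=hsv[...,0],hsv[...,1],hsv[...,2]
    o=reg&(H<18)&(H>5)&(S>130)&(V>90); print("stop",o.sum(),P[o].mean(0),cv2.minAreaRect(P[o][:,:2].astype(np.float32)))
    k=reg&(V<50)&(P[...,2]>70); print("pedal",k.sum(),P[k].mean(0),cv2.minAreaRect(P[k][:,:2].astype(np.float32)))
    bl=reg&(H>95)&(H<120)&(S>120)&(P[...,2]<14); q=world(a,np.argwhere(bl)[:,::-1],z=8)
    print("base",bl.sum(),cv2.minAreaRect(q[:,:2].astype(np.float32)))
E
python3 m.py
```

```text
tile ((530.214111328125, 253.74920654296875), (54.911834716796875, 54.702545166015625), 83.62886047363281) 24.49620660614721 536
bed rect ((505.1938171386719, -187.43414306640625), (199.64895629882812, 141.60975646972656), 12.309927940368652)
stop 111 [ 587.19415559 -170.18314522   27.88938992] ((587.52392578125, -170.54696655273438), (10.89089584350586, 58.727012634277344), 12.339412689208984)
pedal 326 [ 576.79110147 -281.75794634   93.39737209] ((576.8021240234375, -281.7395324707031), (42.10335159301758, 39.369876861572266), 11.742079734802246)
base 2659 ((529.5679931640625, -146.3125457763672), (248.56185913085938, 213.17691040039062), 12.336373329162598)
```

```bash
cat > go.py <<'E'
import sys
from h import *
o=ctrl.get_obs();x,y,z,yaw=map(float,sys.argv[1:5])
M=R.from_rotvec(o["orientation"]).as_matrix()
T=np.c_[[np.sin(np.radians(yaw)),-np.cos(np.radians(yaw)),0],[np.cos(np.radians(yaw)),np.sin(np.radians(yaw)),0],[0,0,-1]]
if np.linalg.det(T)<0: T[:,0]*=-1
print("d",(M.T@(np.array([x,y,z])-o["ee_pos"])).round(1),"turn",R.from_matrix(M.T@T).as_rotvec().round(3),"at",np.round(o["ee_pos"],1),"yaw",np.degrees(np.arctan2(M[1,1],M[0,1])).round(1),"q",np.round(o["qpos"],2),"F",np.round(o["ft_force"],1),"w",round(o["width"],1),round(o["grasp_force"],1),"t",o["t"])
E
python3 go.py 530.2 253.7 130 83.6
```

```text
d [-391.  -186.1   92.7] turn [-0.     0.    -0.285] at [241.5 576.4 222.7] yaw 67.3 q [ 1.16  0.42  1.63 -0.    1.09 -0.02] F [-0.3  0.1  0.8] w 87.8 0.0 t 1.5
```

Emit:
servo_tool(
  deltas=[
    [[-35, -17, 0], [0, 0, 0]],
    [[-70, -34, 0], [0, 0, 0]],
    [[-105, -51, 0], [0, 0, 0]],
    [[-140, -68, 0], [0, 0, 0]],
    [[-175, -85, 0], [0, 0, 0]],
  ],
  grip=-1,
)

```text
t: 1.92
ee_pos: [370.9, 429.1, 222.8]
orientation: [0.618, 3.08, 0.0]
ft_force: [0.6, -0.0, -0.1]
width: 87.9
grasp_force: 0.0
```

Emit:
servo_tool(
  deltas=[
    [[-35, -17, 0], [0, 0, 0]],
    [[-70, -34, 0], [0, 0, 0]],
    [[-105, -51, 0], [0, 0, 0]],
    [[-140, -68, 0], [0, 0, 0]],
    [[-175, -85, 0], [0, 0, 0]],
  ],
)

```text
t: 2.33
ee_pos: [499.7, 282.8, 222.9]
orientation: [0.619, 3.08, 0.0]
ft_force: [0.4, 0.0, -0.2]
width: 87.5
grasp_force: 0.0
```

```bash
python3 go.py 530.2 253.7 130 83.6
```

```text
d [-39.3 -15.   92.9] turn [ 0.     0.    -0.285] at [499.7 282.8 222.9] yaw 67.3 q [ 0.49  0.35  1.74  0.    1.05 -0.68] F [ 0.4  0.  -0.2] w 87.5 0.0 t 2.3333
```

Emit:
servo_tool(
  deltas=[
    [[-10, -4, 20], [0, 0, -0.06]],
    [[-20, -8, 40], [0, 0, -0.12]],
    [[-30, -12, 60], [0, 0, -0.18]],
    [[-39, -15, 80], [0, 0, -0.24]],
    [[-39, -15, 90], [0, 0, -0.285]],
  ],
)

```text
t: 2.75
ee_pos: [529.0, 253.9, 130.5]
orientation: [-0.173, -3.135, 0.002]
ft_force: [0.3, -0.2, -0.9]
width: 87.9
grasp_force: 0.0
```

```bash
python3 - <<'E'
from m import *
a=get_image("wrist"); r,z,n,P=tilefit(a,(480,200,16),(600,310,40)); print(r,z,n)
f=a["frame"].copy(); cv2.imwrite("pics/w1.png",f)
E
python3 go.py 530.2 253.7 15 83.6
```

```text
((529.6842041015625, 253.68971252441406), (55.3834228515625, 55.77350616455078), 83.69692993164062) 23.66357601991058 4649
d [ -2.9   0.3 114.3] turn [-0.002 -0.004  0.004] at [527.7 253.9 129.3] yaw 83.8 q [ 0.43  0.49  1.78 -0.    0.88 -1.03] F [-0.6  0.4 -1.1] w 87.8 0.0 t 2.8
```

View pics/w1.png

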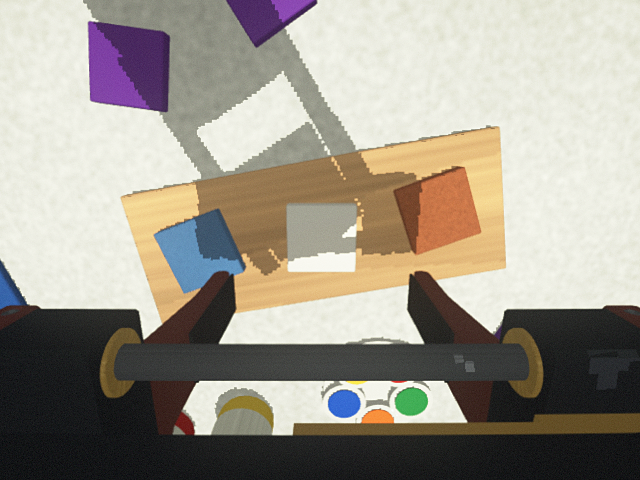

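The wrist view shows the white tile at (322,237), square to the fingers, between blue (200,250) and clay (437,210). It is the right one and both fingers have clearance.

Emit:
servo_tool(
  deltas=[
    [[-1, 0, 30], [0, 0, 0]],
    [[-1, 0, 60], [0, 0, 0]],
    [[-1, 0, 80], [0, 0, 0]],
    [[-1, 0, 90], [0, 0, 0]],
    [[-1, 0, 90], [0, 0, 0]],
  ],
)

```text
t: 3.22
ee_pos: [528.5, 255.0, 41.0]
orientation: [-0.176, -3.134, 0.003]
ft_force: [0.5, 0.0, -0.1]
width: 88.1
grasp_force: 0.0
```

```bash
python3 go.py 529.7 253.7 15 83.7
```

```text
d [-1.4 -1.1 26. ] turn [-0.002 -0.003 -0.002] at [528.5 255.   41. ] yaw 83.6 q [ 0.43  0.63  1.8   0.    0.71 -1.03] F [ 0.5  0.  -0.1] w 88.1 0.0 t 3.2167
```

Emit:
servo_tool(
  deltas=[
    [[-1, -1, 12], [0, 0, 0]],
    [[-1, -1, 20], [0, 0, 0]],
    [[-1, -1, 24], [0, 0, 0]],
    [[-1, -1, 25.5], [0, 0, 0]],
    [[-1, -1, 25.5], [0, 0, 0]],
  ],
)

```text
t: 3.63
ee_pos: [530.7, 254.3, 17.2]
orientation: [0.176, 3.137, 0.0]
ft_force: [-0.5, -0.0, 0.1]
width: 87.8
grasp_force: 0.0
```

Emit:
servo_tool(
  deltas=[
    [[0, 0, 0], [0, 0, 0]],
    [[0, 0, 0], [0, 0, 0]],
    [[0, 0, 0], [0, 0, 0]],
    [[0, 0, 0], [0, 0, 0]],
    [[0, 0, 0], [0, 0, 0]],
  ],
  grip=0.3,
)

```text
t: 4.05
ee_pos: [530.8, 254.3, 17.4]
orientation: [0.176, 3.136, 0.0]
ft_force: [0.8, 0.2, -0.8]
width: 57.9
grasp_force: 0.0
```

Emit:
servo_tool(
  deltas=[
    [[0, 0, 1.5], [0, 0, 0]],
    [[0, 0, 2.5], [0, 0, 0]],
    [[0, 0, 2.5], [0, 0, 0]],
  ],
)

```text
t: 4.3
ee_pos: [530.9, 254.4, 17.1]
orientation: [0.175, 3.136, 0.0]
ft_force: [-7.2, -3.5, 25.2]
width: 55.6
grasp_force: 30.0
```

Emit:
servo_tool(
  deltas=[
    [[0, 0, 0], [0, 0, 0]],
    [[0, 0, 0], [0, 0, 0]],
    [[0, 0, 0], [0, 0, 0]],
  ],
  grip=0.4,
)

```text
t: 4.55
ee_pos: [530.9, 254.4, 17.1]
orientation: [0.175, 3.136, 0.0]
ft_force: [-6.0, -3.1, 24.4]
width: 55.7
grasp_force: 30.0
```

Emit:
servo_tool(
  deltas=[
    [[0, 0, -2], [0, 0, 0]],
    [[0, 0, -5], [0, 0, 0]],
    [[0, 0, -12], [0, 0, 0]],
    [[0, 0, -25], [0, 0, 0]],
    [[0, 0, -40], [0, 0, 0]],
  ],
)

```text
t: 4.97
ee_pos: [530.1, 254.0, 54.9]
orientation: [-0.175, -3.135, 0.001]
ft_force: [-0.2, -0.5, -1.1]
width: 55.9
grasp_force: 30.0
```

Emit:
servo_tool(
  deltas=[
    [[0, 0, -20], [0, 0, 0]],
    [[0, 0, -45], [0, 0, 0]],
    [[0, 0, -65], [0, 0, 0]],
    [[0, 0, -70], [0, 0, 0]],
  ],
)

```text
t: 5.3
ee_pos: [532.5, 255.1, 128.7]
orientation: [0.175, 3.132, 0.004]
ft_force: [0.5, 0.2, 0.2]
width: 55.9
grasp_force: 30.0
```

```bash
python3 go.py 451.7 -199.2 120 102.3
```

```text
d [  29.7 -460.5    7.2] turn [ 0.002  0.005 -0.326] at [532.5 255.1 128.7] yaw 83.6 q [ 0.43  0.49  1.77 -0.    0.87 -1.03] F [0.5 0.2 0.2] w 55.9 30.0 t 5.3
```

Emit:
servo_tool(
  deltas=[
    [[2, -22, 0], [0, 0, 0]],
    [[4, -54, 0], [0, 0, 0]],
    [[6, -88, 0], [0, 0, 0]],
    [[8, -122, 0], [0, 0, 0]],
    [[10, -156, 0], [0, 0, 0]],
  ],
)

```text
t: 5.72
ee_pos: [502.4, 99.1, 124.4]
orientation: [-0.174, -3.136, 0.0]
ft_force: [0.8, -0.7, -1.5]
width: 55.3
grasp_force: 30.0
```

Emit:
servo_tool(
  deltas=[
    [[2, -34, 0], [0, 0, 0]],
    [[4, -68, 0], [0, 0, 0]],
    [[6, -102, 0], [0, 0, 0]],
    [[8, -136, 0], [0, 0, 0]],
    [[10, -170, 0], [0, 0, 0]],
  ],
)

```text
t: 6.13
ee_pos: [473.6, -68.9, 124.5]
orientation: [-0.175, -3.136, -0.0]
ft_force: [0.8, -0.8, -1.2]
width: 55.5
grasp_force: 30.0
```

Emit:
servo_tool(
  deltas=[
    [[2, -34, 0], [0, 0, -0.06]],
    [[4, -66, 0], [0, 0, -0.13]],
    [[6, -96, 0], [0, 0, -0.2]],
    [[8, -120, 0], [0, 0, -0.27]],
    [[10, -134, 0], [0, 0, -0.326]],
  ],
)

```text
t: 6.55
ee_pos: [448.9, -201.9, 124.6]
orientation: [-0.338, 3.123, -0.001]
ft_force: [0.5, -0.3, -0.8]
width: 55.6
grasp_force: 30.0
```

```bash
python3 go.py 451.7 -199.2 40 102.3
```

```text
d [-3.3  2.  84.5] turn [-0.    -0.     0.001] at [ 448.9 -201.9  124.6] yaw 102.4 q [-0.45  0.38  1.99 -0.    0.77 -2.23] F [ 0.5 -0.3 -0.8] w 55.6 30.0 t 6.55
```

Emit:
servo_tool(
  deltas=[
    [[-3, 2, 22], [0, 0, 0]],
    [[-3, 2, 46], [0, 0, 0]],
    [[-3, 2, 68], [0, 0, 0]],
    [[-3, 2, 82], [0, 0, 0]],
    [[-3, 2, 90], [0, 0, 0]],
  ],
)

```text
t: 6.97
ee_pos: [450.7, -196.4, 32.8]
orientation: [0.335, -3.121, -0.002]
ft_force: [-0.6, -0.2, -1.6]
width: 55.7
grasp_force: 30.0
```

Emit:
servo_tool(
  deltas=[
    [[0, 0, 2], [0, 0, 0]],
    [[0, 0, 3], [0, 0, 0]],
    [[0, 0, 4], [0, 0, 0]],
    [[0, 0, 4], [0, 0, 0]],
  ],
)

```text
t: 7.3
ee_pos: [452.6, -197.1, 31.3]
orientation: [-0.336, 3.122, -0.001]
ft_force: [0.5, 0.3, -0.9]
width: 55.6
grasp_force: 30.0
```

```bash
python3 - <<'E'
from h import *
a=get_image("wrist");cv2.imwrite("pics/w2.png",a["frame"])
E
python3 go.py 451.7 -199.2 23 102.3
```

```text
d [ 1.3 -1.8  8.4] turn [-0.001  0.001 -0.   ] at [ 452.6 -197.2   31.4] yaw 102.3 q [-0.43  0.55  2.02 -0.    0.57 -2.22] F [-1.2 -0.5 -0.7] w 55.6 30.0 t 7.35
```

View pics/w2.png

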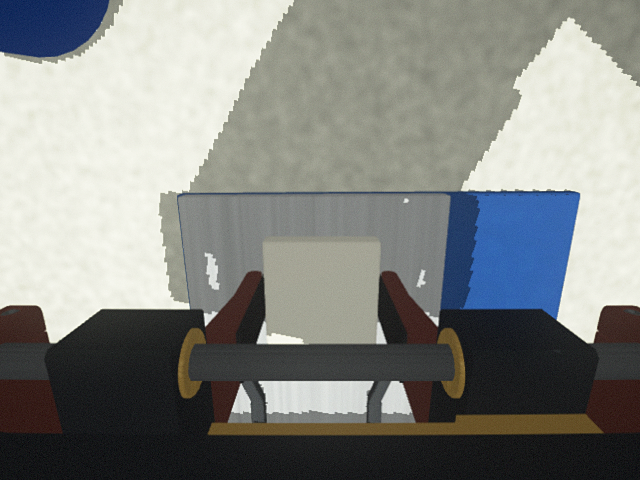

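The wrist view shows the tile held square, columns 263–380, in line with the guides at columns 255 and 380. It sits about 2 mm to the +y side, so I'll correct that and lower slowly.

Emit:
servo_tool(
  deltas=[
    [[0, -1, 1.5], [0, 0, 0]],
    [[0, -1.5, 3], [0, 0, 0]],
    [[0, -1.5, 4.5], [0, 0, 0]],
    [[0, -1.5, 5.5], [0, 0, 0]],
    [[0, -1.5, 5.5], [0, 0, 0]],
  ],
)

```text
t: 7.77
ee_pos: [452.2, -198.4, 25.0]
orientation: [0.336, -3.123, -0.0]
ft_force: [-0.5, -0.9, -0.7]
width: 55.5
grasp_force: 30.0
```

Emit:
servo_tool(
  deltas=[
    [[0, 0, 0.5], [0, 0, 0]],
    [[0, 0, 1], [0, 0, 0]],
    [[0, 0, 1.5], [0, 0, 0]],
    [[0, 0, 1.5], [0, 0, 0]],
  ],
)

```text
t: 8.1
ee_pos: [452.3, -198.4, 23.6]
orientation: [0.336, -3.123, -0.0]
ft_force: [0.4, -0.7, -0.8]
width: 55.9
grasp_force: 30.0
```

Emit:
servo_tool(
  deltas=[
    [[0, 0, 0.3], [0, 0, 0]],
    [[0, 0, 0.6], [0, 0, 0]],
    [[0, 0, 0.8], [0, 0, 0]],
    [[0, 0, 0.8], [0, 0, 0]],
  ],
)

```text
t: 8.43
ee_pos: [452.4, -198.4, 23.2]
orientation: [-0.336, 3.123, -0.0]
ft_force: [-0.9, 0.3, 4.8]
width: 56.0
grasp_force: 30.0
```

Emit:
servo_tool(
  deltas=[
    [[0, 0, 0], [0, 0, 0]],
    [[0, 0, 0], [0, 0, 0]],
    [[0, 0, 0], [0, 0, 0]],
    [[0, 0, 0], [0, 0, 0]],
  ],
  grip=-0.6,
)

```text
t: 8.77
ee_pos: [452.4, -198.4, 22.8]
orientation: [0.336, -3.124, 0.0]
ft_force: [-0.1, -0.2, -0.2]
width: 70.1
grasp_force: 0.0
```

Emit:
servo_tool(
  deltas=[
    [[0, 0, -5], [0, 0, 0]],
    [[0, 0, -20], [0, 0, 0]],
    [[0, 0, -40], [0, 0, 0]],
    [[0, 0, -60], [0, 0, 0]],
    [[0, 0, -60], [0, 0, 0]],
  ],
)

```text
t: 9.18
ee_pos: [454.3, -199.3, 86.0]
orientation: [-0.335, 3.119, -0.004]
ft_force: [0.6, -0.9, -0.6]
width: 70.0
grasp_force: 0.0
```

```bash
python3 - <<'E'
from m import *
for n in ("wrist","top"):
    a=get_image(n); r,z,k,P=tilefit(a,(410,-250,24),(500,-150,38)); print(n,r,z,k)
    b=finder.silhouettes("bed",a)
    if b and n=="wrist": cv2.imwrite("pics/w3.png",a["frame"])
E
python3 go.py 403 -209.5 84 102.3
```

```text
wrist ((451.29779052734375, -198.4532470703125), (56.117008209228516, 55.61447525024414), 12.311758041381836) 29.65915246377702 6837
d [50.5 -0.4 -1.2] turn [-0.     0.    -0.001] at [ 452.3 -198.4   82.9] yaw 102.3 q [-0.44  0.46  2.    0.    0.68 -2.22] F [ 0.4  0.1 -0.9] w 70.8 0.0 t 9.3333Traceback (most recent call last):
  File "<stdin>", line 3, in <module>
  File "m.py", line 7, in tilefit
    n,l,s,c=cv2.connectedComponentsWithStats(m.astype(np.uint8)); k=1+np.argmax(s[1:,4]); m=l==k
                                                                      ~~~~~~~~~^^^^^^^^^
    return _wrapfunc(a, 'argmax', axis=axis, out=out, **kwds)
    return bound(*args, **kwds)
ValueError: attempt to get argmax of an empty sequence
```

Emit:
servo_tool(
  deltas=[
    [[20, 0, 0], [0, 0, 0]],
    [[40, -0.4, 0], [0, 0, 0]],
    [[53, -0.4, 10], [0, 0, 0]],
    [[53, -0.4, 30], [0, 0, 0]],
    [[53, -0.4, 40], [0, 0, 0]],
  ],
  grip=0.5,
)

```text
t: 9.75
ee_pos: [398.8, -209.5, 41.0]
orientation: [0.334, -3.121, -0.003]
ft_force: [-1.2, -0.5, 0.4]
width: 40.1
grasp_force: 0.0
```

Emit:
servo_tool(
  deltas=[
    [[0, 0, 10], [0, 0, 0]],
    [[0, 0, 17], [0, 0, 0]],
    [[0, 0, 20], [0, 0, 0]],
    [[0, 0, 20], [0, 0, 0]],
  ],
)

```text
t: 10.08
ee_pos: [400.6, -209.8, 22.1]
orientation: [0.336, -3.122, -0.001]
ft_force: [0.4, 0.1, 0.1]
width: 22.1
grasp_force: 0.0
```

```bash
python3 - <<'E'
from m import *
a=get_image("wrist")
cv2.imwrite("pics/w3.png",a["frame"])
E
python3 go.py 518 -184.7 23 102.3
```

```text
d [-119.9   -0.3   -0.5] turn [ 0. -0. -0.] at [ 400.8 -209.9   22.6] yaw 102.3 q [-0.51  0.54  2.1   0.    0.5  -2.29] F [-0.9 -0.3 -0.4] w 22.1 0.0 t 10.1333
```

View pics/w3.png

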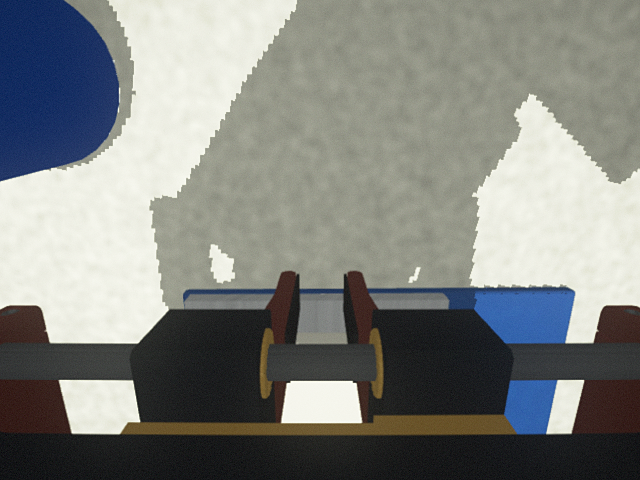

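The wrist view shows both fingertips (columns 280–370) low in front of the tile's front edge, just inside the bed. Next is a gentle push.

Emit:
servo_tool(
  deltas=[
    [[-3, 0, 0], [0, 0, 0]],
    [[-6, 0, 0], [0, 0, 0]],
    [[-9, 0, 0], [0, 0, 0]],
    [[-12, 0, 0], [0, 0, 0]],
    [[-15, 0, 0], [0, 0, 0]],
  ],
)

```text
t: 10.55
ee_pos: [415.8, -206.9, 23.2]
orientation: [-0.336, 3.123, -0.001]
ft_force: [-0.9, -0.6, 1.1]
width: 22.1
grasp_force: 0.4
```

Emit:
servo_tool(
  deltas=[
    [[-4, 0, 0], [0, 0, 0]],
    [[-9, 0, 0], [0, 0, 0]],
    [[-14, 0, 0], [0, 0, 0]],
    [[-19, 0, 0], [0, 0, 0]],
    [[-24, 0, 0], [0, 0, 0]],
  ],
)

```text
t: 10.97
ee_pos: [439.3, -201.6, 22.9]
orientation: [-0.336, 3.124, -0.0]
ft_force: [-1.1, 0.5, 0.6]
width: 22.4
grasp_force: 0.4
```

Emit:
servo_tool(
  deltas=[
    [[-5, 0, 0], [0, 0, 0]],
    [[-10, 0, 0], [0, 0, 0]],
    [[-15, 0, 0], [0, 0, 0]],
    [[-20, 0, 0], [0, 0, 0]],
    [[-24, 0, 0], [0, 0, 0]],
  ],
)

```text
t: 11.38
ee_pos: [462.9, -196.6, 22.9]
orientation: [-0.336, 3.123, -0.0]
ft_force: [-0.9, -0.8, 0.9]
width: 22.2
grasp_force: 0.3
```

```bash
python3 go.py 518 -184.7 23 102.3
```

```text
d [-56.4  -0.1  -0.1] turn [-0.  0. -0.] at [ 462.9 -196.6   22.9] yaw 102.3 q [-0.43  0.58  2.    0.    0.56 -2.21] F [-0.9 -0.8  0.9] w 22.2 0.3 t 11.3833
```

Emit:
servo_tool(
  deltas=[
    [[-4, 0, 0], [0, 0, 0]],
    [[-8, 0, 0], [0, 0, 0]],
    [[-12, 0, 0], [0, 0, 0]],
    [[-16, 0, 0], [0, 0, 0]],
    [[-20, 0, 0], [0, 0, 0]],
  ],
)

```text
t: 11.8
ee_pos: [482.1, -192.3, 22.8]
orientation: [0.336, -3.124, -0.0]
ft_force: [-0.2, -0.3, 0.5]
width: 21.7
grasp_force: 0.2
```

Emit:
servo_tool(
  deltas=[
    [[-4, 0, 0], [0, 0, 0]],
    [[-8, 0, 0], [0, 0, 0]],
    [[-12, 0, 0], [0, 0, 0]],
    [[-16, 0, 0], [0, 0, 0]],
    [[-20, 0, 0], [0, 0, 0]],
  ],
)

```text
t: 12.22
ee_pos: [501.7, -188.1, 22.9]
orientation: [0.336, -3.124, 0.0]
ft_force: [-1.4, -0.7, -0.8]
width: 21.9
grasp_force: 0.2
```

Emit:
servo_tool(
  deltas=[
    [[-2, 0, 0], [0, 0, 0]],
    [[-4, 0, 0], [0, 0, 0]],
    [[-5.5, 0, 0], [0, 0, 0]],
    [[-7, 0, 0], [0, 0, 0]],
    [[-8, 0, 0], [0, 0, 0]],
  ],
)

```text
t: 12.63
ee_pos: [509.2, -186.4, 22.9]
orientation: [0.336, -3.124, -0.0]
ft_force: [-0.6, -0.7, -0.8]
width: 21.9
grasp_force: 0.3
```

```bash
python3 - <<'E'
from m import *
for n in ("scene","top"):
    a=get_image(n); k=(60,[200,160,190,150]) if n=="scene" else (60,[340,180,440,270])
    c=k[1]; f=a["frame"]
    f=f[170:260,190:310] if n=="scene" else f[185:275,340:460]
    cv2.imwrite("pics/p_%s.png"%n,cv2.resize(f,(640,480),interpolation=cv2.INTER_CUBIC))
E
python3 go.py 518 -184.7 23 102.3
```

```text
d [-8.9 -0.1 -0.1] turn [-0.  0. -0.] at [ 509.3 -186.5   22.9] yaw 102.3 q [-0.37  0.61  1.91  0.    0.62 -2.16] F [ 0.9 -0.4 -0.2] w 21.7 0.0 t 12.7333
```

View pics/p_scene.png

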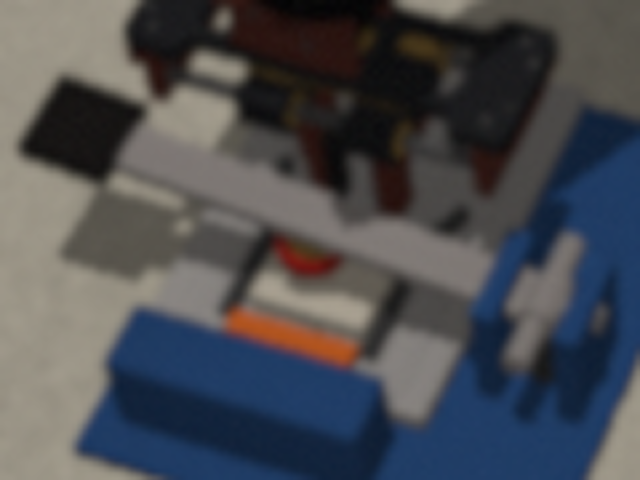

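The scene crop shows the tile between the guides, with a small gap left to the orange stop at (290,335). I'll creep on while watching the force.

Emit:
servo_tool(
  deltas=[
    [[-1, 0, 0], [0, 0, 0]],
    [[-2, 0, 0], [0, 0, 0]],
    [[-3, 0, 0], [0, 0, 0]],
  ],
)

```text
t: 12.98
ee_pos: [512.1, -185.8, 22.9]
orientation: [0.336, -3.124, 0.0]
ft_force: [0.1, -0.2, -0.4]
width: 22.0
grasp_force: 0.2
```

Emit:
servo_tool(
  deltas=[
    [[-0.5, 0, 0], [0, 0, 0]],
    [[-1, 0, 0], [0, 0, 0]],
    [[-1.5, 0, 0], [0, 0, 0]],
    [[-1.5, 0, 0], [0, 0, 0]],
  ],
)

```text
t: 13.32
ee_pos: [513.6, -185.5, 22.9]
orientation: [-0.336, 3.124, -0.0]
ft_force: [-0.4, 0.3, -0.1]
width: 22.0
grasp_force: 0.0
```

Emit:
servo_tool(
  deltas=[
    [[-0.5, 0, 0], [0, 0, 0]],
    [[-1, 0, 0], [0, 0, 0]],
    [[-1.5, 0, 0], [0, 0, 0]],
    [[-1.5, 0, 0], [0, 0, 0]],
  ],
)

```text
t: 13.65
ee_pos: [515.1, -185.2, 22.9]
orientation: [-0.336, 3.123, -0.0]
ft_force: [-0.1, -0.4, 0.1]
width: 22.2
grasp_force: 0.0
```

Emit:
servo_tool(
  deltas=[
    [[-0.5, 0, 0], [0, 0, 0]],
    [[-1, 0, 0], [0, 0, 0]],
    [[-1.5, 0, 0], [0, 0, 0]],
    [[-1.5, 0, 0], [0, 0, 0]],
  ],
)

```text
t: 13.98
ee_pos: [515.3, -185.1, 22.8]
orientation: [0.336, -3.121, -0.001]
ft_force: [-5.2, -4.6, 4.0]
width: 21.8
grasp_force: 2.9
```

Emit:
servo_tool(
  deltas=[
    [[-0.3, 0, 0], [0, 0, 0]],
    [[-0.5, 0, 0], [0, 0, 0]],
    [[-0.5, 0, 0], [0, 0, 0]],
  ],
)

```text
t: 14.23
ee_pos: [515.3, -185.0, 22.8]
orientation: [0.336, -3.121, -0.001]
ft_force: [-7.5, -4.3, 5.4]
width: 21.7
grasp_force: 3.8
```

Emit:
servo_tool(
  deltas=[
    [[2, 0, 0], [0, 0, 0]],
    [[10, 0, 0], [0, 0, 0]],
    [[30, 0, 0], [0, 0, 0]],
    [[60, 0, 0], [0, 0, 0]],
    [[90, 0, -10], [0, 0, 0]],
  ],
)

```text
t: 14.65
ee_pos: [427.5, -203.4, 31.9]
orientation: [0.337, -3.122, -0.001]
ft_force: [0.6, -0.7, 0.5]
width: 21.8
grasp_force: 0.0
```

Emit:
servo_tool(
  deltas=[
    [[0, 0, -30], [0, 0, 0]],
    [[0, 0, -60], [0, 0, 0]],
    [[0, 0, -90], [0, 0, 0]],
    [[0, 0, -110], [0, 0, 0]],
  ],
  grip=1,
)

```text
t: 14.98
ee_pos: [429.3, -204.3, 145.3]
orientation: [-0.335, 3.121, -0.002]
ft_force: [0.6, -0.1, 0.2]
width: 0.7
grasp_force: 0.0
```

```bash
python3 - <<'E'
from m import *
a=get_image("scene");f=a["frame"][195:255,200:300]
cv2.imwrite("pics/p2.png",cv2.resize(f,(800,480),interpolation=cv2.INTER_CUBIC))
for n in ("wrist","top"):
  a=get_image(n)
  v,u=np.mgrid[0:480,0:640]; P=world(a,np.c_[u.ravel(),v.ravel()],a["depth"].ravel()).reshape(480,640,3)
  c,s=np.cos(.2147),np.sin(.2147); X=(P[...,0]-554.3)*c+(P[...,1]+176.8)*s; Y=-(P[...,0]-554.3)*s+(P[...,1]+176.8)*c
  m=(abs(X)<45)&(abs(Y)<32)&(abs(P[...,2]-30)<4)&(a["depth"]>0)
  hsv=cv2.cvtColor(a["frame"],cv2.COLOR_BGR2HSV); m&=hsv[...,1]<60
  f=m&(X<-14)
  print(n,m.sum(),f.sum())
  if f.sum()>10:
    # front edge per lateral bin
    for y0 in range(-28,28,8):
        q=f&(Y>=y0)&(Y<y0+8)
        if q.sum(): print(y0,X[q].min().round(1),end=" | ")
    print(Y[f].min(),Y[f].max())
E
python3 go.py 577 -281.9 130 102.3
```

```text
wrist 19 19
-4 -29.5 | -2.2762100770684377 -1.3554584374264262
top 269 139
-28 -27.5 | -20 -28.4 | -12 -28.2 | -4 -28.5 | 4 -28.1 | 12 -28.4 | 20 -28.2 | -31.378080838680212 31.938189177201814
d [-127.2 -107.    15. ] turn [-0.003  0.003 -0.001] at [ 429.9 -204.4  144.3] yaw 102.3 q [-0.47  0.32  2.01  0.    0.8  -2.25] F [-0.1  0.  -1.1] w 0.5 0.0 t 15.1333
```

View pics/p2.png

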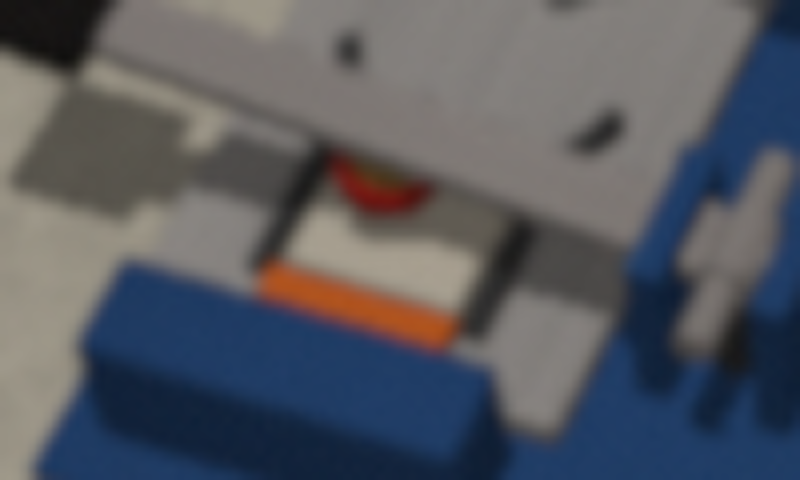

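The crop shows the tile flush along the orange stop (260–460, 265–350) between the guides. The measured front edge is at x = -28.3 mm all along, so it is home and square. Now the treadle.

Emit:
servo_tool(
  deltas=[
    [[-26, -22, 0], [0, 0, 0]],
    [[-58, -49, 0], [0, 0, 0]],
    [[-90, -76, 0], [0, 0, 0]],
    [[-116, -98, 0], [0, 0, 0]],
    [[-127, -107, 10], [0, 0, 0]],
  ],
)

```text
t: 15.55
ee_pos: [580.2, -283.8, 132.6]
orientation: [-0.336, 3.12, -0.004]
ft_force: [-0.5, -0.5, 1.1]
width: 0.4
grasp_force: 0.0
```

Emit:
servo_tool(
  deltas=[
    [[0, 0, 10], [0, 0, 0]],
    [[0, 0, 20], [0, 0, 0]],
    [[0, 0, 28], [0, 0, 0]],
    [[0, 0, 32], [0, 0, 0]],
    [[0, 0, 32], [0, 0, 0]],
  ],
)

```text
t: 15.97
ee_pos: [573.8, -280.4, 99.1]
orientation: [0.336, -3.121, -0.003]
ft_force: [0.8, 0.2, 0.0]
width: 0.5
grasp_force: 0.0
```

```bash
python3 go.py 577 -281.9 92 102.3
```

```text
d [-2.8 -2.2  7.1] turn [ 0.002 -0.003 -0.   ] at [ 573.8 -280.4   99.1] yaw 102.3 q [-0.47  0.6   1.67  0.    0.88 -2.26] F [0.8 0.2 0. ] w 0.5 0.0 t 15.9667
```

Emit:
servo_tool(
  deltas=[
    [[-1, -1, 3], [0, 0, 0]],
    [[-2, -2, 6], [0, 0, 0]],
    [[-2, -2, 9], [0, 0, 0]],
    [[-2, -2, 12], [0, 0, 0]],
    [[-2, -2, 14], [0, 0, 0]],
  ],
)

```text
t: 16.38
ee_pos: [578.8, -283.5, 87.3]
orientation: [-0.336, 3.122, -0.002]
ft_force: [1.1, -2.8, 2.4]
width: 0.5
grasp_force: 1.2
```

Emit:
servo_tool(
  deltas=[
    [[0, 0, 2], [0, 0, 0]],
    [[0, 0, 4], [0, 0, 0]],
    [[0, 0, 6], [0, 0, 0]],
    [[0, 0, 8], [0, 0, 0]],
    [[0, 0, 8], [0, 0, 0]],
  ],
)

```text
t: 16.8
ee_pos: [578.2, -282.9, 78.5]
orientation: [0.336, -3.124, -0.0]
ft_force: [1.0, -2.0, 3.1]
width: 0.6
grasp_force: 1.3
```

Emit:
servo_tool(
  deltas=[
    [[0, 0, 1], [0, 0, 0]],
    [[0, 0, 2], [0, 0, 0]],
    [[0, 0, 3], [0, 0, 0]],
    [[0, 0, 4], [0, 0, 0]],
    [[0, 0, 4], [0, 0, 0]],
  ],
)

```text
t: 17.22
ee_pos: [578.2, -283.0, 74.7]
orientation: [0.336, -3.124, -0.0]
ft_force: [-0.1, -1.1, 2.8]
width: 0.5
grasp_force: 1.3
```

Emit:
servo_tool(
  deltas=[
    [[0, 0, 1], [0, 0, 0]],
    [[0, 0, 2], [0, 0, 0]],
    [[0, 0, 3], [0, 0, 0]],
    [[0, 0, 3], [0, 0, 0]],
  ],
)

```text
t: 17.55
ee_pos: [578.3, -283.2, 72.0]
orientation: [-0.336, 3.123, -0.0]
ft_force: [-0.1, -2.1, 6.3]
width: 0.6
grasp_force: 2.9
```

Emit:
servo_tool(
  deltas=[
    [[0, 0, 0.5], [0, 0, 0]],
    [[0, 0, 1], [0, 0, 0]],
    [[0, 0, 1.5], [0, 0, 0]],
    [[0, 0, 1.5], [0, 0, 0]],
  ],
)

```text
t: 17.88
ee_pos: [578.3, -283.2, 70.9]
orientation: [-0.336, 3.123, -0.001]
ft_force: [-1.1, -1.1, 7.8]
width: 0.5
grasp_force: 3.9
```

Emit:
servo_tool(
  deltas=[
    [[0, 0, 0.5], [0, 0, 0]],
    [[0, 0, 1], [0, 0, 0]],
    [[0, 0, 1.5], [0, 0, 0]],
    [[0, 0, 1.5], [0, 0, 0]],
    [[0, 0, 1.5], [0, 0, 0]],
  ],
)

```text
t: 18.3
ee_pos: [578.4, -283.3, 69.8]
orientation: [-0.336, 3.123, -0.001]
ft_force: [-2.4, -2.1, 10.3]
width: 0.4
grasp_force: 5.0
```

Emit:
servo_tool(
  deltas=[
    [[0, 0, 0.5], [0, 0, 0]],
    [[0, 0, 0.5], [0, 0, 0]],
    [[0, 0, 0.5], [0, 0, 0]],
    [[0, 0, 0.5], [0, 0, 0]],
    [[0, 0, 0.5], [0, 0, 0]],
  ],
)

```text
t: 18.72
ee_pos: [578.4, -283.3, 69.4]
orientation: [-0.336, 3.123, -0.001]
ft_force: [-2.7, -1.9, 10.9]
width: 0.9
grasp_force: 5.4
```

Emit:
servo_tool(
  deltas=[
    [[0, 0, 0], [0, 0, 0]],
    [[0, 0, 0], [0, 0, 0]],
    [[0, 0, 0], [0, 0, 0]],
    [[0, 0, 0], [0, 0, 0]],
    [[0, 0, 0], [0, 0, 0]],
  ],
)

```text
t: 19.13
ee_pos: [578.4, -283.3, 69.4]
orientation: [-0.336, 3.123, -0.001]
ft_force: [-2.3, -1.5, 10.9]
width: 0.3
grasp_force: 5.4
```

Emit:
servo_tool(
  deltas=[
    [[0, 0, 0], [0, 0, 0]],
    [[0, 0, 0], [0, 0, 0]],
    [[0, 0, 0], [0, 0, 0]],
    [[0, 0, 0], [0, 0, 0]],
    [[0, 0, 0], [0, 0, 0]],
  ],
)

```text
t: 19.55
ee_pos: [578.4, -283.3, 69.4]
orientation: [-0.336, 3.123, -0.001]
ft_force: [-1.4, -1.7, 11.4]
width: 0.5
grasp_force: 5.4
```

Emit:
servo_tool(
  deltas=[
    [[0, 0, 0], [0, 0, 0]],
    [[0, 0, 0], [0, 0, 0]],
    [[0, 0, 0], [0, 0, 0]],
    [[0, 0, 0], [0, 0, 0]],
    [[0, 0, 0], [0, 0, 0]],
  ],
)

```text
t: 19.97
ee_pos: [578.4, -283.3, 69.4]
orientation: [-0.336, 3.123, -0.001]
ft_force: [-1.4, -2.0, 11.0]
width: 0.4
grasp_force: 5.4
```

Emit:
servo_tool(
  deltas=[
    [[0, 0, 0], [0, 0, 0]],
    [[0, 0, 0], [0, 0, 0]],
    [[0, 0, 0], [0, 0, 0]],
    [[0, 0, 0], [0, 0, 0]],
  ],
)

```text
t: 20.3
ee_pos: [578.4, -283.3, 69.4]
orientation: [-0.336, 3.123, -0.001]
ft_force: [-2.3, -2.2, 9.7]
width: 0.4
grasp_force: 5.4
```

Emit:
servo_tool(
  deltas=[
    [[0, 0, -2], [0, 0, 0]],
    [[0, 0, -5], [0, 0, 0]],
    [[0, 0, -9], [0, 0, 0]],
    [[0, 0, -13], [0, 0, 0]],
    [[0, 0, -17], [0, 0, 0]],
  ],
)

```text
t: 20.72
ee_pos: [577.9, -282.3, 85.3]
orientation: [0.336, -3.123, -0.002]
ft_force: [-0.2, 1.5, 1.1]
width: 1.0
grasp_force: 1.0
```

Emit:
servo_tool(
  deltas=[
    [[0, 0, -4], [0, 0, 0]],
    [[0, 0, -8], [0, 0, 0]],
    [[0, 0, -20], [0, 0, 0]],
    [[0, 0, -45], [0, 0, 0]],
    [[0, 0, -80], [0, 0, 0]],
  ],
)

```text
t: 21.13
ee_pos: [576.2, -282.1, 163.9]
orientation: [0.335, -3.118, -0.005]
ft_force: [0.6, -0.5, -0.1]
width: 0.9
grasp_force: 0.0
```

Emit:
servo_tool(
  deltas=[
    [[30, 0, -20], [0, 0, 0]],
    [[65, 0, -30], [0, 0, 0]],
    [[100, 0, -30], [0, 0, 0]],
    [[130, 0, -30], [0, 0, 0]],
    [[130, 0, -30], [0, 0, 0]],
  ],
)

```text
t: 21.55
ee_pos: [446.3, -310.7, 195.9]
orientation: [0.332, -3.121, -0.001]
ft_force: [0.5, 0.5, -0.1]
width: 0.2
grasp_force: 0.0
```

```bash
python3 - <<'E'
from m import *
s=get_image("scene")["frame"][195:255,200:300];t=get_image("top")["frame"][180:290,330:480]
o=np.vstack([cv2.resize(s,(500,300),interpolation=2),cv2.resize(t,(500,300)[:2],interpolation=2)])
cv2.imwrite("pics/end.png",o)
E
python3 go.py 577 -281.9 92 102.3
```

```text
d [-129.5    2.   104.4] turn [-0.001  0.001 -0.002] at [ 450.7 -311.1  196.3] yaw 102.2 q [-0.63  0.34  1.82 -0.    0.97 -2.41] F [ 0.8 -0.2  0.7] w 0.3 0.0 t 21.65
```

View pics/end.png

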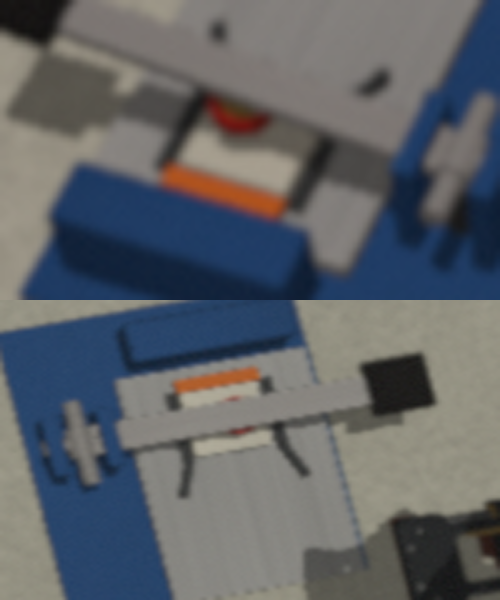

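The crops show the tile still square against the stop, at (230,190) above and (235,410) below. The lever is back up and the arm is clear.

```bash
python3 -c "
from workcell import close_job
print(close_job())"
```

```text
the job is handed in; nothing more can be done
None
```

The white tile is in the press, square against the back stop, and was pressed at an estimated 15 N (from the treadle force) for about two seconds. The treadle is back up, and the job is handed in at about 22 s.

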